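# Hand in a clock movement through the flap

## Task

Push the brass clock movement along the green deck, through the red swing flap and over the deck's end, so that it slides down the ramp to the tray behind, then draw the fingers back so that the flap swings fully shut behind it. Only push the movement, never lift it off the deck; leave the movement already in the tray and the other things on the bench where they are.

Things in the scene. Friction and masses are not known exactly. Their poses are not given: they have to be found in the camera images.
- station: Hand-in station fixed to the bench. Origin: on the bench surface (z 0) under the middle of the shut flap. +x = the way movements are pushed, z up. All x, y below are in this frame, heights above the bench. Green deck: top at 60 mm, x -250 to +34 mm, y -90 to +90 mm, open at the sides and entry end.
- edge (a point): Middle of the deck's end edge, x +34 mm, 60 mm up. From it a polished ramp (166 mm wide) falls at 35 degrees to x +103 mm, then a polished tray: floor at 12 mm, x to +304 mm, 168 mm wide between clear walls (tops at 68 mm), open above. A movement pushed until it overbalances at the edge tips and slides down by itself; it may stop in the tray or leaning at the ramp's foot.
- mouth (a point): Middle of the mouth between two aluminium guide rails on the deck, at x -84 mm, 60 mm up. The rails are 15 mm tall; inside they are 108 mm apart at the mouth, narrowing to 74 mm at x -42 mm, then straight to x -12 mm.
- flap (a joint): Red gravity flap, rad: 0 = hanging shut at the station's x = 0; grows to 1.4 when pushed inward (+x) and up; swings no other way. 50 g, falls shut when free. The movement's nose or a finger pushes it open.
- hinge (a point): Middle of the flap's hinge line (along y), x 0, 150 mm up. The plate, 156 wide, 3 thick, hangs 52 to 87 mm below it on two narrow arms at y +-74 mm; between the arms it is open above the plate. Dark posts (x +-7 mm, inner faces y +-82 mm, 158 mm tall) carry it, no crossbar: fingers pointing down pass between them, up to about 30 mm past x 0, where the raised plate stops them.
- movement_mid (a point): Centre (half-way up) of the loose brass clock movement to hand in: two brass plates with wheels between, 60 x 60 mm, 24 mm tall, about 160 g. Starts flat on the deck before the rails, within 0.25 rad of square. z up, x and y along its sides. Centre height 72 mm on the deck, 24 mm flat in the tray.
- delivered_mid (a point): Centre (half-way up) of a like movement already delivered, lying loose at the far end of the tray; leave alone.
- screwdriver: Bystander: a screwdriver 160 mm long lying flat, loose on the bench beside the station; leave alone.
- screw_jar: Bystander: an amber jar with a white cap, 44 mm across, 50 mm tall, standing loose on the bench beside the station; leave alone.
- loupe: Bystander: a black watchmaker's loupe 36 mm across, 26 mm tall, standing loose on the bench beside the station; leave alone.
- weight: Bystander: a brass clock weight 40 mm across, 70 mm tall, standing loose on the bench beside the station; leave alone.
- tool_pot: Bystander: an empty white pot 72 mm across, 85 mm tall, standing loose on the bench beside the station; leave alone.
- dish: Bystander: a blue bowl 84 mm across, 30 mm tall, standing loose on the bench beside the station; leave alone.
- movement: The brass movement to hand in, once more; its origin lies at the centre of its underside.
There are look-alikes about, which are no part of the job. What is shaped like the movement but purple or turquoise is not meant.

How it is judged:
On the way:
1. the movement's nose is in the doorway with the flap pushed open (value of joint flap above 0.4 rad and x of movement_mid in the frame of station between -0.028 and 0.06 m), for 0.1 s.
At the end, for the whole second after the job is handed in: The movement rests right side up (tilt below 0.7 rad) in the tray or at the foot of the ramp (centre below 48 mm, 70 to 220 mm past the flap, within 60 mm of the middle line), and the flap hangs shut (below 0.06 rad) (x of movement_mid in the frame of station between 0.07 and 0.22 m and y of movement_mid in the frame of station between -0.06 and 0.06 m and height (world z) of movement_mid between 0.015 and 0.048 m and angle between movement_mid's own z axis and vertical below 0.7 rad and linear speed of movement below 0.01 m/s and value of joint flap below 0.06 rad); the robot touches nothing.
It fails at once if the movement is lifted off the deck (over 12 mm) (height (world z) of movement_mid above 0.084 m).
It fails at once if the movement is tipped over (angle between movement_mid's own z axis and vertical above 0.9 rad).
It fails at once if the delivered movement is disturbed (distance of delivered_mid from where it was at the start of the episode above 0.01 m).
It fails at once if another thing on the bench is disturbed (over 15 mm) (distance of any of screwdriver, screw_jar, loupe, weight, tool_pot, dish from where it was at the start of the episode above 0.015 m).
It also fails if it takes over 42 s, if anything falls off the work surface, if the arm or the gripper's body presses on something with over 40 N, if the wrist force passes 120 N, or if a joint passes its speed limit or range.

## Robot

A 7-joint arm with a two-finger parallel gripper is mounted at the origin on the work surface. World frame = base frame: x ahead of the robot, y to its left, z up, the work surface at z = 0. Lengths are in m, angles in rad, forces in N, time in s.
With the tool pointing down it reaches from about 0.4 to 0.875 m from the base axis. Payload 19.3 kg.
Tool frame: the origin (TCP) lies midway between the tips of the shut fingers; the grasp point (between the pads) lies 19 mm behind it (bot.pinch_z is the distance from the TCP to the grasp point, in m); z points along the fingers, y is the line along which they close (so a half turn about z gives the same grasp; the last joint's range is limited). The gripper opens to 85 mm and grips with 20 to 120 N. Pads are 22 mm wide; open, the fingers measure 114 mm over their backs; the gripper's body (76 mm by 85 mm) begins 54 mm behind the grasp point. The pads swing forward as they close: fully open they stand 13 mm farther back than shut.
Start: joints at [-1.353, 0.521, -0.036, 1.599, 0.021, 1.021, -0.113], TCP at [0.177, 0.599, 0.231] pointing down, gripper open.
Joint ranges: [-2.91, 2.91], [-0.3, 2.13], [-1.5, 1.42], [0.17, 2.43], [-1.26, 4.41], [0.16, 1.93], [-2.52, 2.52]. Speed limits (rad/s): [1.89, 1.89, 2.39, 2.39, 3.01, 3.01, 3.01].

## Interface

Orientations are given as [roll, pitch, yaw] about the fixed x, y, z axes, in that order (R = Rz(yaw) Ry(pitch) Rx(roll)).
In Python, from workcell import observe, viewer, bot gives the robot as it stands. The module is installed in compiled form; this text tells all that it offers.
- The arm moves only by the tool play_rows, never from a script. Its argument "motion" is a list of rows, each a list of 7 numbers: the shift along the tool's x, y, z in cm, then the turn, a rotation vector about the tool's x, y, z in rad, then the opening, from -1 (shut) to 1 (fully open), so that 0 is half open. A call has exactly 5 rows; each row is the pose to reach, as a shift and turn from the pose commanded when the call began, along the tool's axes at that moment; what a row does not reach only later rows make up. A row lasts 1/10 s, in which the tool goes at most 50 mm and 8.59 degrees, less where a joint would pass 70% of its speed; a pose out of reach is approached as far as the arm can. A call with a gripper value outside its range is refused whole. The fingers move at their own pace and stop on an object; "squeeze" is the grip in N (left out, the last holds). Time passes only in rows, so rows that repeat a pose let the fingers close, or fill a call up. It gives the time, the measured TCP pose, the force, the opening and the grip force at its end, in the units of the state.
- observe(): the state, without advancing time (a new reading comes with each control period).
- viewer.grab_frame(name): name is "scene" or "top" or "wrist"; returns (picture, depth): 480x640x3 uint8, red, green, blue; 480x640 float32, m along the optical axis (not along the pixel's ray), 0 where there is no reading.
- viewer.camera_info(name): a dict with "fx", "fy", "cx", "cy" (pixels), "R" (3x3) and "t" (3): a world point X has camera coordinates R X + t. Camera axes: x right, y down, z forward; pixel columns grow to the right and rows downward; lengths in m; the calibration is good to about 2 mm. A picture is of the moment at which its call begins: read the wrist's pose just before it. camera_info takes no time and is no camera call; for the wrist camera it gives the pose at the moment of the call.
- bot.job_done(): hands the job in; it is judged then, once.
The state is a dict: "clock": time; "qpos": joint angles; "qd": joint speeds; "joint_efforts": joint torques, N m; "position": TCP position; "tool_rot": TCP orientation; "force": force on the tool from outside, world axes, zero at the start; "moment": the same for the moment, N m; "grip_width": finger opening in m; "finger_force": force on a finger pad.
Only numpy, scipy, OpenCV 4.12 (cv2) and the standard library are available. Lean on these libraries where they do the work, as an engineer would, in place of code of your own. Each camera call takes 0.05 s, during which the arm holds its last target. There are 200 camera calls.

## Working session

There is one attempt and no reset: what is moved stays moved. The work goes in short steps, Python scripts to look and compute and a tool call to move; the robot and the scene stay as the last step left them, time stands still between calls to the robot, and variables do not carry over. Pictures are saved under pics/ and viewed, at most 10 in all, crops included, and the job is handed in when it is done.

Besides the shell and the picture viewer there is one more tool, called after ">>>" as a command line: name --pt "numbers of a row" for each row, then --argument value for the rest. play_rows: Moves the arm, as the interface text tells. Its arguments: {"type":"object","properties":{"motion":{"type":"array"},"squeeze":{"type":"number"}},"required":["motion"]}

```bash
mkdir -p pics; cat > h.py <<'E'
import numpy as np,cv2
from workcell import observe,viewer,bot
def ray(c,u,v,z):
    R=np.array(c["R"]);t=np.array(c["t"])
    C=-R.T@t; d=R.T@np.array([(u-c["cx"])/c["fx"],(v-c["cy"])/c["fy"],1])
    return C+d*(z-C[2])/d[2]
E
python3 - <<'E'
from h import *
for n in("top","scene"):
    p,d=viewer.grab_frame(n); cv2.imwrite(f"pics/{n}0.png",p[...,::-1]); np.save(f"{n}d.npy",d)
s=observe();print(s["clock"],s["position"],s["tool_rot"],s["grip_width"])
E
```

```text
0.1 [0.17737206 0.59901161 0.23079829] [-3.14063093e+00  6.65260146e-05  2.85372858e+00] 0.08519829371675224
```

View pics/top0.png

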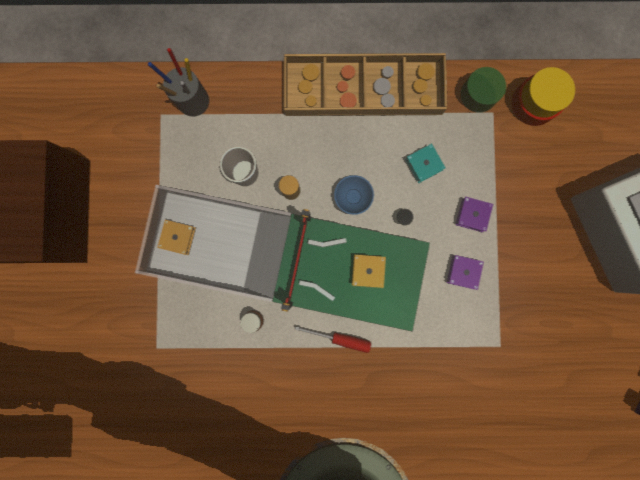

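View pics/scene0.png

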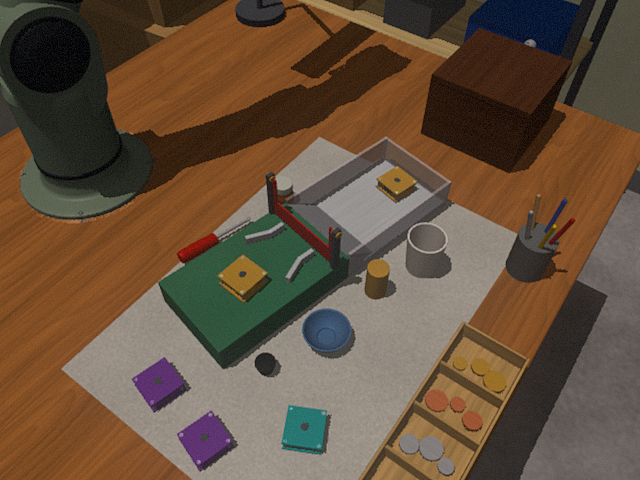

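The top view shows the movement at about (369,271) on the green deck. The flap is near (297,260), the tray is to the left with the delivered movement at (176,237), and the guides are at (327,242) and (317,290). Next I'll measure the station frame and the movement.

```bash
python3 - <<'E'
from h import *
c=viewer.camera_info("top"); print("cam",-np.array(c["R"]).T@c["t"])
p=cv2.imread("pics/top0.png"); h=cv2.cvtColor(p,cv2.COLOR_BGR2HSV)
g=cv2.inRange(h,(60,80,30),(85,255,255)); g[:200]=0; g[345:]=0; g[:,:270]=0; g[:,440:]=0
k=cv2.findContours(g,0,1)[0]; k=max(k,key=cv2.contourArea)
a=cv2.approxPolyDP(k,5,True)[:,0]; print(a.tolist())
r=cv2.minAreaRect(k); bx=cv2.boxPoints(r); print("deck",bx,[ray(c,*q,.06).round(4).tolist() for q in bx])
b=cv2.inRange(h,(12,120,120),(28,255,255)); b[:,:330]=0;b[:,400:]=0;b[:245]=0;b[300:]=0
k=max(cv2.findContours(b,0,1)[0],key=cv2.contourArea); r=cv2.minAreaRect(k);bx=cv2.boxPoints(r)
print("mov",r,[ray(c,*q,.084).round(4).tolist() for q in bx])
for n,q,z in [("mouthA",(310,243),.075),("jar",(289,186),.05),("loupe",(404,216),.026),("dish",(353,195),.03),("post",(306,215),.158),("post2",(287,306),.158)]: print(n,ray(c,*q,z).round(4))
ex=[(429,241),(412,329)]
P=[ray(c,*q,.06)[:2] for q in ex]; print(P,np.linalg.norm(P[0]-P[1]))
E
```

```text
cam [0.49376128 0.03905944 0.99025051]
[[308, 222], [293, 304], [411, 329], [427, 244]]
deck [[289.9707  304.13657]
 [308.57068 217.33658]
 [429.58533 243.26828]
 [410.98535 330.06827]] [[0.4256, 0.1056, 0.06], [0.598, 0.0681, 0.06], [0.5444, -0.173, 0.06], [0.3735, -0.1326, 0.06]]
mov ((368.5970764160156, 270.73822021484375), (31.215478897094727, 30.83199691772461), 4.398705005645752) [[0.4635, -0.0157, 0.084], [0.5229, -0.0209, 0.084], [0.5178, -0.0812, 0.084], [0.4586, -0.0757, 0.084]]
mouthA [0.5456 0.065  0.075 ]
jar [0.6634 0.1079 0.05  ]
loupe [ 0.6033 -0.1289  0.026 ]
dish [ 0.6473 -0.0233  0.03  ]
post [0.5912 0.0696 0.158 ]
post2 [0.4296 0.1038 0.158 ]
[array([ 0.54894521, -0.1719079 ]), array([ 0.37558876, -0.13466701])] 0.17731142557006593
```

```bash
python3 -c "
import cv2;p=cv2.imread('pics/top0.png')[195:345,265:445];cv2.imwrite('pics/crop1.png',cv2.resize(p,None,fx=4,fy=4,interpolation=2))"
```

```text
(no output)
```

View pics/crop1.png

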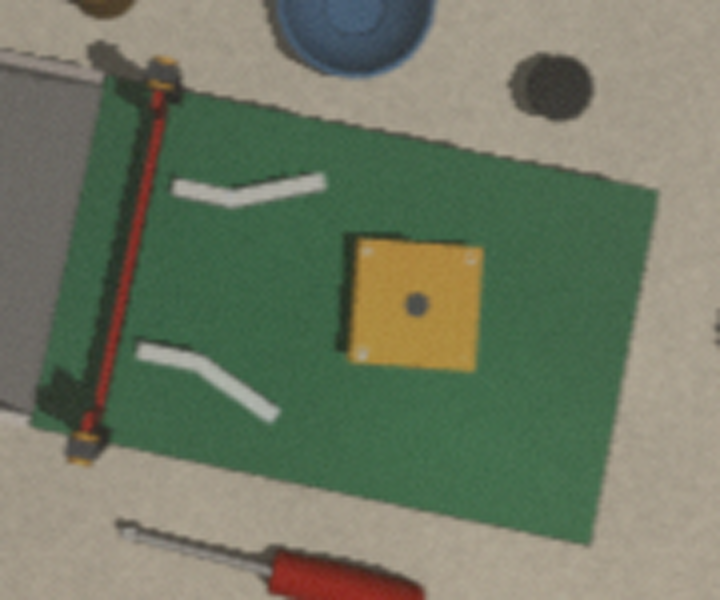

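The crop shows the deck corners at crop pixels (657,190), (590,545), (105,76) and (31,427), and the posts at (163,70) and (85,440). The movement is skewed slightly against the station. I'll fit the station frame now.

```bash
cat >> h.py <<'E'
def fit(c,items):
    # items: (u,v,X,Y,Z) -> yaw, origin
    W=np.array([ray(c,u,v,Z)[:2] for u,v,X,Y,Z in items]);S=np.array([[X,Y] for _,_,X,Y,_ in items])
    w=W-W.mean(0);s=S-S.mean(0)
    a=np.arctan2((s[:,0]*w[:,1]-s[:,1]*w[:,0]).sum(),(s*w).sum())
    R=np.array([[np.cos(a),-np.sin(a)],[np.sin(a),np.cos(a)]]);o=W.mean(0)-R@S.mean(0)
    return a,o,R,W-(o+S@R.T)
def to_tool(target,yaw,s=None):
    from scipy.spatial.transform import Rotation as Q
    s=s or observe();T=Q.from_euler("xyz",s["tool_rot"])
    G=Q.from_euler("xyz",[np.pi,0,yaw])
    return (T.inv().apply(np.array(target)-s["position"])*100).round(2),(T.inv()*G).as_rotvec().round(3)
E
python3 - <<'E'
from h import *
c=viewer.camera_info("top")
f=lambda u,v:(265+u/4,195+v/4)
it=[(*f(657,190),-.25,-.09,.06),(*f(590,545),-.25,.09,.06),(*f(105,76),.034,-.09,.06),(*f(31,427),.034,.09,.06)]
a,o,R,e=fit(c,it);print(a,o,e.round(4).tolist())
st=lambda w:R.T@(np.array(w)[:2]-o)
for n,q in [("p1",(163,70)),("p2",(85,440))]: print(n,st(ray(c,*f(*q),.158)).round(4))
for q in [(325,182),(175,188),(275,415),(138,351)]: print("rail",st(ray(c,*f(*q),.075)).round(4))
print("mov",st([.4907,-.0484]).round(4))
np.savez("st.npz",a=a,o=o)
w=lambda x,y:(o+R@[x,y]).round(4)
print("behind",w(-.205,0),"yaw",a)
for t in [[.45,.45,.231],[*w(-.205,0),.231]]: print(to_tool(t,a))
E
```

```text
1.3600950929084883 [0.51073931 0.08922919] [[-0.0005, 0.0017], [0.0008, 0.0009], [-0.0009, -0.0009], [0.0007, -0.0017]]
p1 [-0.001  -0.0871]
p2 [-0.001  0.081]
rail [-0.0851 -0.0584]
rail [-0.0136 -0.0406]
rail [-0.0839  0.0578]
rail [-0.0122  0.041 ]
mov [-0.1388 -0.0092]
behind [ 0.4679 -0.1112] yaw 1.3600950929084883
(array([-3.037e+01, -6.550e+00, -1.000e-02]), array([-1.000e-03,  1.000e-03,  1.494e+00]))
(array([-4.802e+01, -5.985e+01,  4.000e-02]), array([-1.000e-03,  1.000e-03,  1.494e+00]))
```

>>> play_rows --pt "-5 -1 0 0 0 0.14 -0.4" --pt "-10 -2 0 0 0 0.28 -0.4" --pt "-15 -3 0 0 0 0.42 -0.4" --pt "-20 -4.5 0 0 0 0.56 -0.4" --pt "-24 -6 0 0 0 0.7 -0.4"

```text
clock: 0.6
position: [0.3922, 0.4722, 0.2311]
tool_rot: [-3.141, 0.0, 2.148]
force: [-0.8, 1.0, -0.7]
grip_width: 0.0256
finger_force: 0.0
```

```bash
python3 - <<'E'
from h import *
z=np.load("st.npz");s=observe();print(s["position"],s["tool_rot"],s["qpos"])
for t in [[.48,.3,.231],[.4679,-.1112,.231]]: print(to_tool(t,float(z["a"]),s))
E
```

```text
[0.39223861 0.47218808 0.23110151] [-3.14147986e+00  2.85007744e-04  2.14783128e+00] [-1.09068574  0.50983448  0.17030188  1.63867071 -0.09807896  1.00166772
 -0.31167306]
(array([-19.22,  -2.04,   0.02]), array([0.   , 0.   , 0.788]))
(array([-5.302e+01, -2.549e+01,  3.000e-02]), array([0.   , 0.   , 0.788]))
```

>>> play_rows --pt "-5 -0.5 0 0 0 0.14 -0.4" --pt "-10 -1 0 0 0 0.28 -0.4" --pt "-15 -1.5 0 0 0 0.42 -0.4" --pt "-19 -3 0 0 0 0.56 -0.4" --pt "-23 -5 0 0 0 0.7 -0.4"

```text
clock: 1.1
position: [0.4759, 0.2521, 0.2311]
tool_rot: [3.142, 0.0, 1.447]
force: [0.4, -0.1, -0.6]
grip_width: 0.0253
finger_force: 0.0
```

```bash
python3 - <<'E'
from h import *
z=np.load("st.npz");s=observe();print(s["position"])
print(to_tool([.4679,-.1112,.231],float(z["a"]),s))
E
```

```text
[0.47590611 0.25211455 0.23107765]
(array([-3.615e+01,  3.680e+00,  2.000e-02]), array([0.   , 0.   , 0.087]))
```

>>> play_rows --pt "-5 0.5 0 0 0 0.05 -0.4" --pt "-10 1 0 0 0 0.087 -0.4" --pt "-15 1.5 0 0 0 0.087 -0.4" --pt "-20 2 0 0 0 0.087 -0.4" --pt "-25 2.5 0 0 0 0.087 -0.4"

```text
clock: 1.6
position: [0.4705, 0.0023, 0.2313]
tool_rot: [3.142, -0.0, 1.367]
force: [0.8, 0.3, -0.0]
grip_width: 0.0254
finger_force: 0.0
```

>>> play_rows --pt "-4 0.3 0 0 0 0 -0.4" --pt "-8 0.5 0 0 0 0 -0.4" --pt "-11 0.8 3 0 0 0 -0.4" --pt "-11 0.8 7 0 0 0 -0.4" --pt "-11 0.8 7 0 0 0 -0.4"

```text
clock: 2.1
position: [0.4542, -0.1055, 0.1582]
tool_rot: [-3.135, 0.001, 1.365]
force: [-0.4, 0.6, 0.3]
grip_width: 0.0256
finger_force: 0.0
```

```bash
python3 - <<'E'
from h import *
z=np.load("st.npz");s=observe();print(s["position"],s["tool_rot"],s["qpos"])
a=float(z["a"]);o=z["o"];R=np.array([[np.cos(a),-np.sin(a)],[np.sin(a),np.cos(a)]])
print("tcp st",R.T@(s["position"][:2]-o),to_tool([*(o+R@[-.205,-.007]),.07],a,s))
p,d=viewer.grab_frame("wrist");cv2.imwrite("pics/w1.png",p[...,::-1])
E
```

```text
[ 0.45420917 -0.10553575  0.15817816] [-3.13541187e+00  1.34956536e-03  1.36521622e+00] [-0.25647372  0.42217301  0.46137925  2.0895263  -0.28654894  0.69638761
  0.18718277]
tcp st [-0.20228064  0.0145457 ] (array([-0.27,  2.21,  8.8 ]), array([-0.006,  0.001,  0.005]))
```

View pics/w1.png

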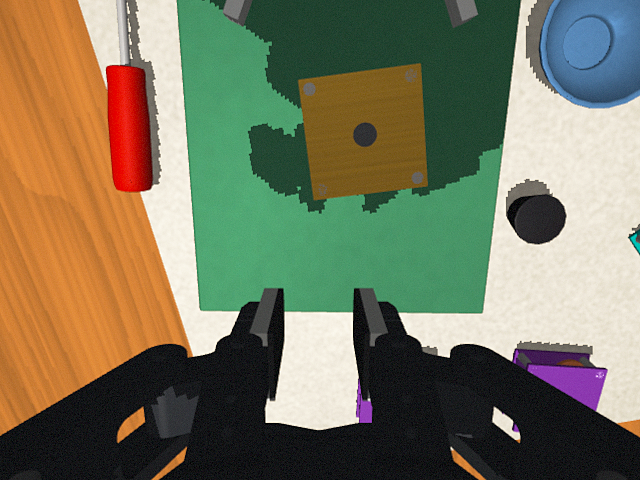

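The wrist view shows the movement centred at (364,132), turned a little and about 9 mm right of the middle line. The fingertips are clear behind it, and the rails start at (235,10) and (460,10). I'll lower and shift sideways.

>>> play_rows --pt "-0.3 1.1 2 0 0 0 -0.4" --pt "-0.3 2.2 5 0 0 0 -0.4" --pt "-0.3 2.2 8 0 0 0 -0.4" --pt "-0.3 2.2 9.2 0 0 0 -0.4" --pt "-0.3 2.2 9.2 0 0 0 -0.4"

```text
clock: 2.65
position: [0.4775, -0.1121, 0.0695]
tool_rot: [-3.14, -0.0, 1.367]
force: [-0.3, -0.4, 0.6]
grip_width: 0.0252
finger_force: 0.0
```

>>> play_rows --pt "0.8 0 0 0 0 0 -0.4" --pt "1.6 0 0 0 0 0 -0.4" --pt "2.4 0 0 0 0 0 -0.4" --pt "3.2 0 0 0 0 0 -0.4" --pt "4 0 0 0 0 0 -0.4"

```text
clock: 3.15
position: [0.486, -0.0726, 0.0697]
tool_rot: [3.141, -0.0, 1.367]
force: [-0.6, -1.2, 0.0]
grip_width: 0.0258
finger_force: 0.7
```

```bash
cat > chk.py <<'E'
from h import *
import sys
z=np.load("st.npz");s=observe();print(s["clock"],s["position"],s["tool_rot"],s["force"])
a=float(z["a"]);o=z["o"];R=np.array([[np.cos(a),-np.sin(a)],[np.sin(a),np.cos(a)]])
print("tcp st",R.T@(s["position"][:2]-o),to_tool([*(o+R@[-.01,0]),.066],a,s))
for n in sys.argv[1:]:
    c,f=n.split(":");p,d=viewer.grab_frame(c);cv2.imwrite(f"pics/{f}.png",p[...,::-1])
E
python3 chk.py wrist:w2
```

```text
3.15 [ 0.48598635 -0.07256437  0.06968317] [ 3.14100700e+00 -1.12174827e-04  1.36719491e+00] [-0.64809048 -1.2033576   0.03964645]
tcp st [-0.16339239 -0.00963289] (array([15.35, -0.85,  0.37]), array([ 0.001, -0.   ,  0.007]))
```

View pics/w2.png

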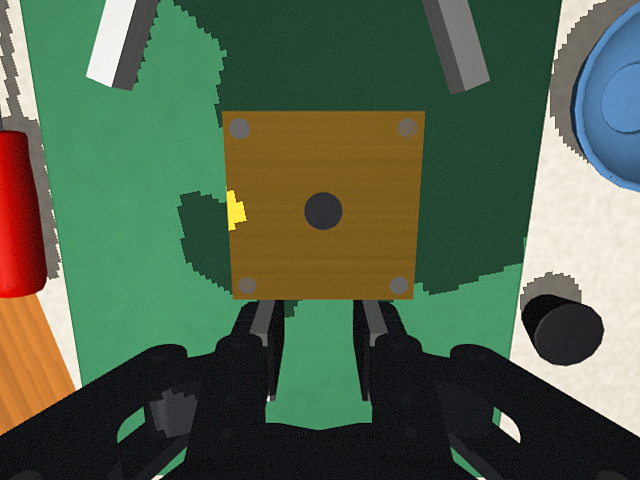

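The movement is now square against both fingers, centred at (323,211). It sits about 10 mm right of the rail middle, so I'll push it on while drifting left.

>>> play_rows --pt "0.8 -0.1 0.1 0 0 0.007 -0.4" --pt "1.6 -0.25 0.2 0 0 0.007 -0.4" --pt "2.4 -0.4 0.2 0 0 0.007 -0.4" --pt "3.2 -0.5 0.2 0 0 0.007 -0.4" --pt "4 -0.6 0.2 0 0 0.007 -0.4"

```text
clock: 3.7
position: [0.4878, -0.0323, 0.0672]
tool_rot: [-3.141, -0.0, 1.36]
force: [0.0, -0.1, -1.2]
grip_width: 0.0257
finger_force: 0.3
```

>>> play_rows --pt "0.8 -0.1 0 0 0 0 -0.4" --pt "1.6 -0.2 0 0 0 0 -0.4" --pt "2.4 -0.2 0 0 0 0 -0.4" --pt "3.2 -0.2 0 0 0 0 -0.4" --pt "4 -0.2 0 0 0 0 -0.4"

```text
clock: 4.2
position: [0.4945, 0.0071, 0.0673]
tool_rot: [3.142, 0.0, 1.36]
force: [-0.4, -1.4, 0.1]
grip_width: 0.0255
finger_force: 0.4
```

```bash
python3 chk.py wrist:w3
```

```text
4.2 [0.49445552 0.00710162 0.06731087] [3.14154401e+00 4.05107059e-05 1.35970781e+00] [-0.35943101 -1.41576715  0.14436143]
tcp st [-0.08371696 -0.00125295] (array([ 7.37, -0.13,  0.13]), array([ 0.,  0., -0.]))
```

View pics/w3.png

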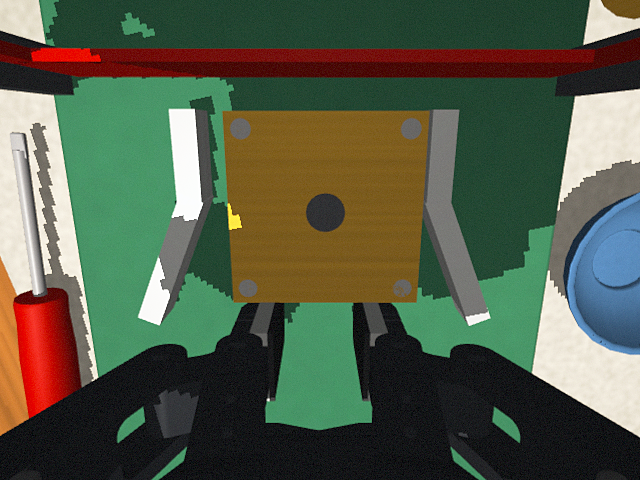

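The movement is square between the rails, centred at (325,212), and the flap plate is just ahead at row 62. I'll push through it.

>>> play_rows --pt "0.8 -0.05 0 0 0 0 -0.4" --pt "1.6 -0.1 0 0 0 0 -0.4" --pt "2.4 -0.1 0 0 0 0 -0.4" --pt "3.2 -0.1 0 0 0 0 -0.4" --pt "4 -0.1 0 0 0 0 -0.4"

```text
clock: 4.75
position: [0.5018, 0.0464, 0.0673]
tool_rot: [3.142, 0.0, 1.36]
force: [-0.1, -1.5, 0.4]
grip_width: 0.0254
finger_force: 0.7
```

>>> play_rows --pt "0.6 0 0 0 0 0 -0.4" --pt "1.2 0 0 0 0 0 -0.4" --pt "1.8 0 0 0 0 0 -0.4" --pt "2.4 0 0 0 0 0 -0.4" --pt "2.9 0 0 0 0 0 -0.4"

```text
clock: 5.25
position: [0.5078, 0.0746, 0.0673]
tool_rot: [-3.142, 0.0, 1.36]
force: [0.2, -2.4, 0.5]
grip_width: 0.0257
finger_force: 0.8
```

```bash
python3 chk.py wrist:w4
```

```text
5.25 [0.50782706 0.07456882 0.06728222] [-3.14154862e+00  6.66482557e-05  1.35972512e+00] [ 0.16295375 -2.41148823  0.4873756 ]
tcp st [-0.01494523 -0.00021831] (array([ 0.49, -0.02,  0.13]), array([-0.,  0., -0.]))
```

View pics/w4.png

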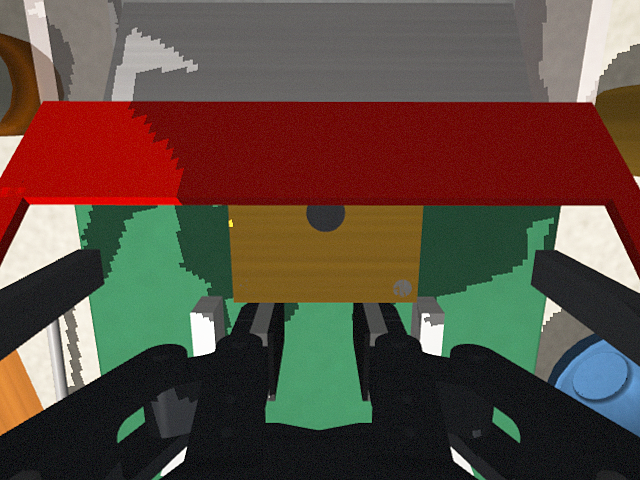

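The flap is lifted over the movement, with the plate at rows 100–205, and the movement is still on the deck at about x +26 mm. I'll push gently over the edge.

>>> play_rows --pt "0.4 0 0 0 0 0 -0.4" --pt "0.8 0 0 0 0 0 -0.4" --pt "1.2 0 0 0 0 0 -0.4" --pt "1.6 0 0 0 0 0 -0.4" --pt "1.9 0 0 0 0 0 -0.4"

```text
clock: 5.8
position: [0.5118, 0.0933, 0.0673]
tool_rot: [-3.142, -0.0, 1.36]
force: [0.7, -0.6, -0.3]
grip_width: 0.0256
finger_force: 0.0
```

>>> play_rows --pt "0.2 0 0 0 0 0 -0.4" --pt "0.2 0 0 0 0 0 -0.4" --pt "0.2 0 0 0 0 0 -0.4" --pt "0.2 0 0 0 0 0 -0.4" --pt "0.2 0 0 0 0 0 -0.4"

```text
clock: 6.3
position: [0.5121, 0.0945, 0.0673]
tool_rot: [-3.142, 0.0, 1.359]
force: [0.3, -0.2, 0.1]
grip_width: 0.0253
finger_force: 0.1
```

```bash
python3 chk.py wrist:w5
```

```text
6.3 [0.51211573 0.09452009 0.06729702] [-3.14150524e+00  5.04942389e-05  1.35945718e+00] [ 0.32078825 -0.23599437  0.13123835]
tcp st [ 0.00546176 -0.00023941] (array([-1.55, -0.02,  0.13]), array([-0.   ,  0.   , -0.001]))
```

View pics/w5.png

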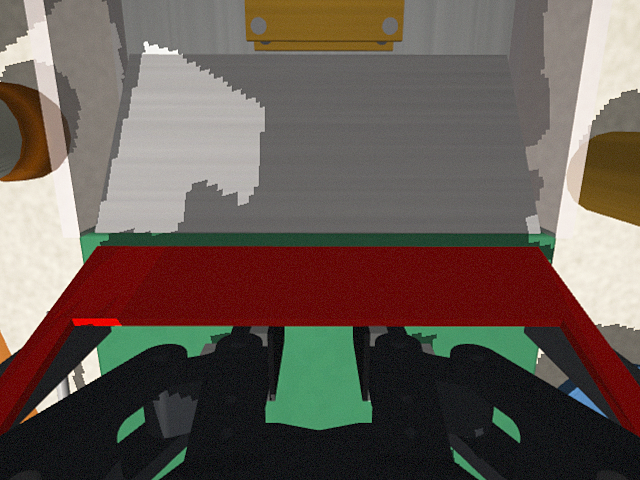

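The movement has gone down into the tray (plate visible at (325,20)) and the flap is resting on the fingers. I'll draw back and then raise.

>>> play_rows --pt "-1 0 0 0 0 0 -0.4" --pt "-2.5 0 0 0 0 0 -0.4" --pt "-4.5 0 0 0 0 0 -0.4" --pt "-7 0 0 0 0 0 -0.4" --pt "-10 0 0 0 0 0 -0.4"

```text
clock: 6.85
position: [0.4906, -0.0048, 0.0673]
tool_rot: [3.142, 0.0, 1.36]
force: [0.7, -0.4, -0.1]
grip_width: 0.0254
finger_force: 0.0
```

>>> play_rows --pt "-3 0 -2 0 0 0 -0.4" --pt "-6 0 -5 0 0 0 -0.4" --pt "-8 0 -8 0 0 0 -0.4" --pt "-10 0 -11 0 0 0 -0.4" --pt "-10 0 -11 0 0 0 -0.4"

```text
clock: 7.35
position: [0.4703, -0.1048, 0.1804]
tool_rot: [3.137, -0.0, 1.355]
force: [1.0, 0.5, -0.9]
grip_width: 0.0256
finger_force: 0.0
```

>>> play_rows --pt "0 0 0 0 0 0 -0.4" --pt "0 0 0 0 0 0 -0.4" --pt "0 0 0 0 0 0 -0.4" --pt "0 0 0 0 0 0 -0.4" --pt "0 0 0 0 0 0 -0.4"

```text
clock: 7.85
position: [0.4701, -0.1007, 0.1769]
tool_rot: [-3.141, 0.0, 1.36]
force: [-0.8, -0.4, -0.0]
grip_width: 0.0258
finger_force: 0.0
```

```bash
python3 chk.py scene:s6 top:t6; python3 - <<'E'
from h import *
z=np.load("st.npz");a=float(z["a"]);o=z["o"];R=np.array([[np.cos(a),-np.sin(a)],[np.sin(a),np.cos(a)]])
c=viewer.camera_info("top");p=cv2.imread("pics/t6.png");h=cv2.cvtColor(p,cv2.COLOR_BGR2HSV)
b=cv2.inRange(h,(12,120,100),(28,255,255));b[:195]=0;b[310:]=0;b[:,:150]=0;b[:,300:]=0
for k in cv2.findContours(b,0,1)[0]:
    if cv2.contourArea(k)>200:
        r=cv2.minAreaRect(k);print(r,R.T@(ray(c,*r[0],.036)[:2]-o))
E
```

```text
7.85 [ 0.47012471 -0.10067804  0.1768816 ] [-3.14085174e+00  3.18161569e-04  1.36022776e+00] [-7.62589451e-01 -3.99151147e-01 -1.83148064e-04]
tcp st [-1.94201700e-01 -1.88237426e-06] (array([1.842e+01, 1.000e-02, 1.108e+01]), array([-0.001,  0.   ,  0.   ]))
((235.61233520507812, 246.1797637939453), (30.056222915649414, 28.856971740722656), 12.994616508483887) [ 0.1328788 -0.0038567]
((176.10177612304688, 237.02655029296875), (31.594812393188477, 28.860239028930664), 14.620874404907227) [0.25643288 0.00255932]
```

View pics/s6.png

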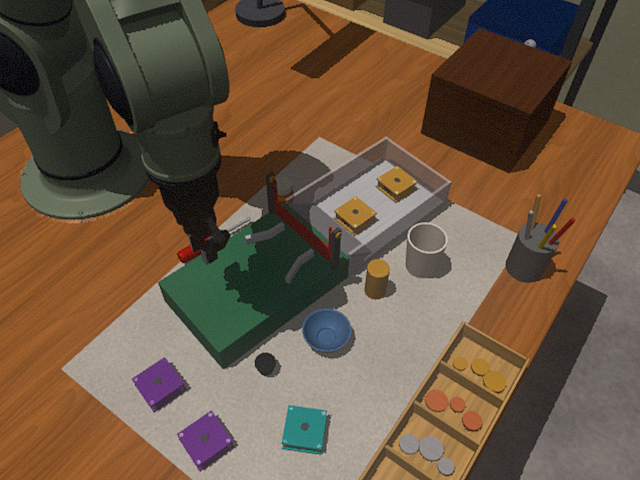

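The movement lies flat in the tray at (355,214) in the image, which is station x +133 mm. The flap hangs shut and the delivered movement hasn't moved. I'll wait briefly for everything to settle, then hand in.

>>> play_rows --pt "0 0 0 0 0 0 -0.4" --pt "0 0 0 0 0 0 -0.4" --pt "0 0 0 0 0 0 -0.4" --pt "0 0 0 0 0 0 -0.4" --pt "0 0 0 0 0 0 -0.4"

```text
clock: 8.45
position: [0.4703, -0.1009, 0.1773]
tool_rot: [3.141, -0.0, 1.36]
force: [-0.7, 0.4, -0.1]
grip_width: 0.0258
finger_force: 0.0
```

>>> play_rows --pt "0 0 0 0 0 0 -0.4" --pt "0 0 0 0 0 0 -0.4" --pt "0 0 0 0 0 0 -0.4" --pt "0 0 0 0 0 0 -0.4" --pt "0 0 0 0 0 0 -0.4"

```text
clock: 8.95
position: [0.4703, -0.1009, 0.1773]
tool_rot: [3.142, 0.0, 1.36]
force: [0.5, 0.5, -0.5]
grip_width: 0.0256
finger_force: 0.0
```

```bash
python3 -c "
from workcell import bot;print(bot.job_done())"
```

```text
the job is handed in; nothing more can be done
None
```

I pushed the movement through the flap into the tray, where it lies flat at about x +133 mm with the flap hanging shut behind it and the other things where they were; the job was handed in at about 9 s, and no verdict came back.

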